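Clear the nail brush off the stand, then seat the soap dish

TASK

Somebody left the nail brush lying on the soap-dish stand, between its two pegs. Lay the brush, bristles down, flat inside the shallow wooden tray, then gently set the white soap dish on the stand so that the pegs come up through its two drain holes and it sits fully down, and let go of it. Leave everything else on the ledge where it is.

Things in the scene. Friction and masses are not known exactly. Their poses are not given: they have to be found in the camera images.
- stand: fixed pale birch stand for the soap dish: a flat slab 150 (its x) by 80 (its y) by 20 mm high, with two upright round pegs 16 mm in diameter standing 22 mm above the slab's top (42 mm above the ledge), with tapered tips, on its x axis at x = -44 and +44 mm. Origin: centre of the underside, on the ledge; z up
- dish: loose white ceramic soap dish: open trough 136 (its x) by 62 (its y) by 36 mm high, 0.3 kg, walls 6 mm, floor 12 mm thick with two round through drain holes 22 mm in diameter on its x axis at x = -44 and +44 mm. Same either way round. Starts upright on the ledge; seated, its flat underside lies on the stand's slab. Origin: centre of the underside; z up
- brush: loose green plastic nail brush, 90 (its x) by 40 (its y) by 52 mm high, 0.09 kg: white bristles from z = 0 to 16 mm, green back 90 x 40 mm from z = 16 to 30 mm, on top a grip ridge 70 (x) by 22 mm (y) from z = 30 to 52 mm. Starts bristles down on the stand's slab, across it, between the pegs. Origin: centre of the bristles' underside; z up
- tray: fixed shallow brown wooden tray, empty, 160 (its x) by 110 (its y) mm outside, walls 6 mm thick and 20 mm high, floor 6 mm thick. Origin: centre of its underside, on the ledge; z up
- soap: bystander: loose cream bar of soap 80 x 55 x 28 mm on the ledge. Origin: centre of its underside
- pumice: bystander: loose grey round pumice stone, 68 mm across, 36 mm high. Origin: centre of its underside
- mug: bystander: loose terracotta mug, 70 mm across, 70 mm high, handle towards its +y. Origin: centre of its underside
- jar: bystander: loose amber glass jar with aluminium lid, 64 mm across, 60 mm high. Origin: centre of its underside
- bucket: bystander: empty aluminium sauna bucket, 230 mm across the rim, 175 mm high with its bail handle lying on the rim, at one side of the ledge. Origin: centre of its underside
- ladle: bystander: pale birch sauna ladle lying along the far edge of the ledge: cup 84 mm across and 45 mm high, handle about 300 mm long towards its -x. Origin: centre of the cup's underside
- shampoo: bystander: white shampoo bottle, 66 mm across, 190 mm high, at one side of the ledge. Origin: centre of its underside
Not all that is in view belongs to the job. Several things have the shape of the brush; the one meant has the colours described above.

How it is judged:
By the outcome, as a careful person would: the job done as asked, in the order asked, and still so for the second after the job is handed in, with the robot touching nothing.
It also fails if it takes over 64 s, if anything falls off the work surface, if the arm or the gripper's body presses on something with over 40 N, if the wrist force passes 120 N, or if a joint passes its speed limit or range.

ROBOT

A 6-joint arm with a two-finger parallel gripper is mounted at the origin on the work surface. World frame = base frame: x ahead of the robot, y to its left, z up, the work surface at z = 0. Lengths are in mm, angles in rad, forces in N, time in s.
With the tool pointing down it reaches from about 300 to 850 mm from the base axis. Payload 5.4 kg.
Tool frame: the origin (TCP) lies midway between the tips of the shut fingers; the grasp point (between the pads) lies 19 mm behind it; x points along the fingers, z is the direction in which the jaws open and shut, and the axes are right-handed (so a half turn about x gives the same grasp; the last joint's range is limited). The gripper opens to 85 mm and grips with 20 to 120 N. Pads are 22 mm wide; open, the fingers measure 114 mm over their backs; the gripper's body (76 mm by 85 mm) begins 54 mm behind the grasp point. The pads swing forward as they close: fully open they stand 13 mm farther back than shut.
Start: joints at [1.079, 0.158, 1.597, -0, 1.386, -0.21], TCP at [159.909, 552.3, 231.299] pointing down, gripper open.
Joint ranges: [-2.91, 2.91], [-0.94, 2.29], [0.18, 2.7], [-1.29, 4.43], [0.17, 2.64], [-3, 3]. Speed limits (rad/s): [2.57, 2.57, 3.14, 3.14, 3.14, 3.14].

INTERFACE

Orientations are given as a unit quaternion [x, y, z, w].
In Python, from workcell import bot gives the robot as it stands.
- The arm moves only by the shell command python3 -m handwheel 'ROWS'. ROWS is text: rows parted by semicolons, each of 7 numbers parted by spaces: the turn, a rotation vector about the tool's x, y, z normalised to -1 to 1, where 1 is 30 degrees, then the shift along the tool's x, y, z normalised to -1 to 1, where 1 is 40 cm, then the opening, from 0 (shut) to 1 (fully open). In form: wx wy wz tx ty tz hand; .... A call has 1 to 5 rows; each row is the pose to reach, as a shift and turn from the pose commanded when the call began, along the tool's axes at that moment; what a row does not reach only later rows make up. A row lasts 1/12 s, in which the tool goes at most 41.7 mm and 7.16 degrees, less where a joint would pass 70% of its speed; a pose out of reach is approached as far as the arm can. A call with a number of a shift or a turn outside -1 to 1 is refused whole. A call with a gripper value outside its range is refused whole. The fingers move at their own pace and stop on an object; the grip force is fixed at half the most. Time passes only in rows, so rows that repeat a pose let the fingers close. It gives the time, the measured TCP pose, the force and the opening at its end, in the units of the state.
- bot.observe(): the state, without advancing time (a new reading comes with each control period).
- bot.read_camera(name): name is "scene" or "side" or "wrist"; returns the picture (384x512x3 uint8, red, green, blue); there is no depth.
- bot.get_calibration(name): a dict with "intrinsics" (3x3 intrinsics, pixels), "origin" and "attitude" of the camera in the world. Camera axes: x right, y up, looking along -z (the intrinsics and any distortion apply to the point x, -y, -z); pixel columns grow to the right and rows downward; lengths in mm; the calibration is good to about 2 mm. A picture is of the moment at which its call begins: read the wrist's pose just before it. get_calibration takes no time and is no camera call; for the wrist camera it gives the pose at the moment of the call.
- bot.close_job(): hands the job in, once; it reports no verdict.
The state is a dict: "t": time; "qpos": joint angles; "qvel": joint speeds; "effort": joint torques, N m; "tool_pos": TCP position; "orientation": TCP orientation; "ft_force": force on the tool from outside, world axes, zero at the start; "moment": the same for the moment, N m; "finger_gap": finger opening in mm.
Only numpy, scipy, OpenCV 4.12 (cv2) and the standard library are available. Lean on these libraries where they do the work, as an engineer would, in place of code of your own. Each camera call takes 0.05 s, during which the arm holds its last target. There are 200 camera calls.

## Working session

There is one attempt and no reset: what is moved stays moved. The work goes in short steps, Python scripts to look and compute and a shell command to move; the robot and the scene stay as the last step left them, time stands still between calls to the robot, and variables do not carry over. Pictures are saved under pics/ and viewed, about 8 in all and at most 12, crops included, and the job is handed in when it is done.

```bash
ls; mkdir -p pics
cat > h.py <<'E'
import numpy as np, cv2
from workcell import bot
from scipy.spatial.transform import Rotation as R
def cal(n):
    c=bot.get_calibration(n); a=np.array(c["attitude"],float)
    M=R.from_quat(a).as_matrix() if a.size==4 else a.reshape(3,3)
    return np.array(c["intrinsics"]),np.array(c["origin"],float),M,c
def snap(n,f):
    c=cal(n); im=np.array(bot.read_camera(n)); cv2.imwrite(f,im[:,:,::-1]); return im,c
def pix2w(c,u,v,z):
    K,o,M,_=c; d=np.linalg.solve(K,[u,v,1.]); d=M@np.array([d[0],-d[1],-d[2]])
    return o+d*(z-o[2])/d[2]
def w2pix(c,p):
    K,o,M,_=c; q=M.T@(np.array(p,float)-o); q=K@np.array([q[0],-q[1],-q[2]]); return q[:2]/q[2]
def rel(target,Rt=None):
    s=bot.observe(); Rm=R.from_quat(s["orientation"])
    d=Rm.inv().apply(np.array(target)-s["tool_pos"])/400
    return d
E
python3 - <<'E'
from h import *
import pickle
ims=[]
for n in ["scene","side","wrist"]:
    im,c=snap(n,f"pics/{n}0.png"); print(n,c[3]); pickle.dump(c,open(f"{n}0.pkl","wb"))
s=bot.observe(); print(s["tool_pos"],s["orientation"],R.from_quat(s["orientation"]).as_matrix().round(3),s["finger_gap"],s["ft_force"],s["t"])
E
```

```text
pics
scene {'intrinsics': array([[476.01711292,   0.        , 263.11678938],
       [  0.        , 476.01711292, 190.24341622],
       [  0.        ,   0.        ,   1.        ]]), 'origin': array([1574.96757163, -880.4302469 , 1491.78800754]), 'attitude': array([0.32748128, 0.15884599, 0.38444597, 0.84836623])}
side {'intrinsics': array([[471.24557927,   0.        , 252.26409169],
       [  0.        , 471.24557927, 195.45492222],
       [  0.        ,   0.        ,   1.        ]]), 'origin': array([-237.91137959, -766.65969434, 1263.22253056]), 'attitude': array([ 0.33015083, -0.1356631 , -0.38087252,  0.85295491])}
wrist {'intrinsics': array([[277.80953116,   0.        , 261.50372026],
       [  0.        , 277.80953116, 190.32507489],
       [  0.        ,   0.        ,   1.        ]]), 'origin': array([ 90.46150759, 571.32262548, 374.04077243]), 'attitude': array([-0.11179963, -0.08337112,  0.59461334,  0.79182389])}
[159.70411564 551.88842784 230.50292242] [-0.42504601  0.56574371  0.42460381  0.56478451] [[-0.001 -0.961  0.278]
 [-0.001  0.278  0.961]
 [-1.     0.    -0.001]] 85.19861015915154 [ 0.23775245 -0.15099971 -0.22541041] 0.15
```

View pics/scene0.png

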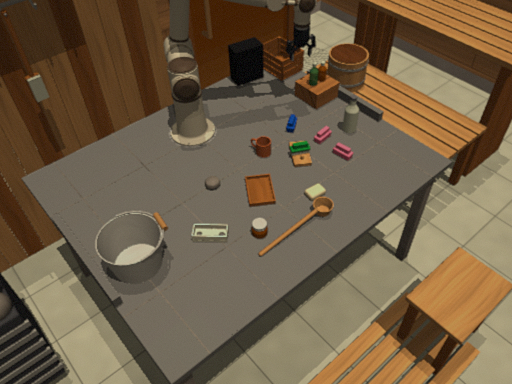

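View pics/side0.png

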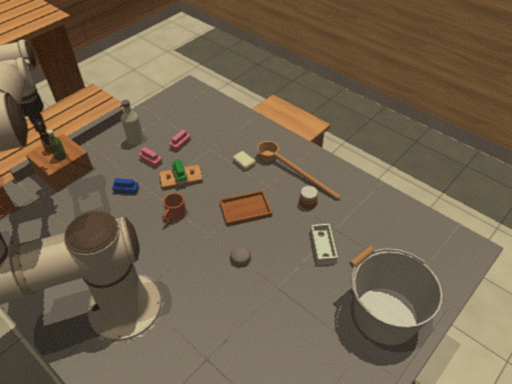

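Scene camera: brush-like things are blue (292,123), pink (323,134), pink (343,151) and green (300,147), which lies on the birch stand and matches the description. Dish (210,233), tray (260,190). Next, enlarged crops.

Run:
```python
from h import *
def crop(f,x,y,w,h):
    im=cv2.imread(f)[y:y+h,x:x+w]; return cv2.resize(im,(400,300),interpolation=cv2.INTER_CUBIC)
a=np.hstack([crop("pics/side0.png",141,142,80,60),crop("pics/side0.png",283,215,80,60)])
b=np.hstack([crop("pics/side0.png",206,178,80,60),crop("pics/scene0.png",260,125,80,60)])
cv2.imwrite("pics/c1.png",np.vstack([a,b]))
```

```text
(no output)
```

View pics/c1.png

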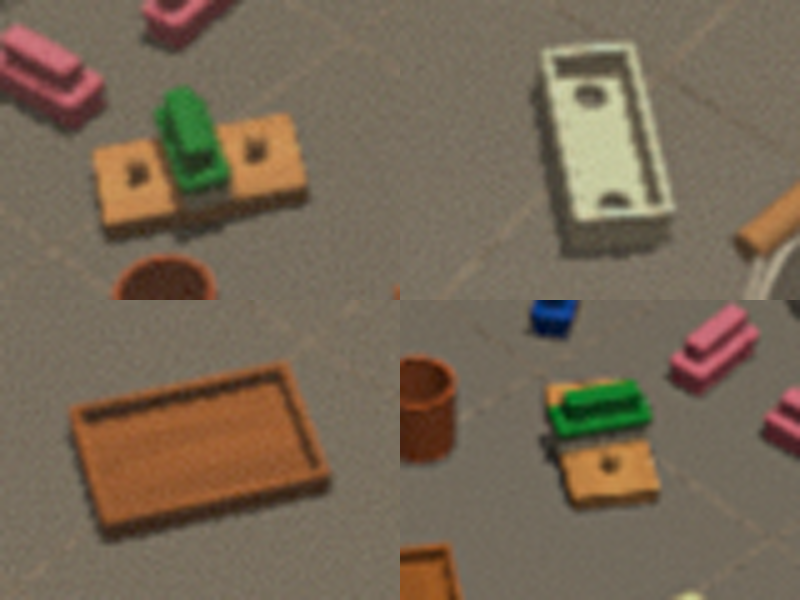

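The crop confirms it: green brush with white bristles lying across the birch stand between the pegs (side ≈ (179,170)); two pink lookalikes and the blue one are elsewhere. Dish and tray corners are readable.

Run:
```python
from h import *
c=cal("side")
def quad(name,x0,y0,pts,z,L,W):
    P=np.array([pix2w(c,x0+x/5,y0+y/5,z)[:2] for x,y in pts])
    e=[np.linalg.norm(P[(i+1)%4]-P[i]) for i in range(4)]
    r=cv2.minAreaRect(P.astype(np.float32))
    print(name,P.mean(0).round(1),np.round(e,0)); 
    i=0 if e[0]>e[1] else 1
    d=(P[i+1]-P[i])-(P[(i+3)%4]-P[(i+2)%4]); print("  long axis deg",np.degrees(np.arctan2(d[1],d[0])).round(1))
quad("stand",141,142,[(95,150),(290,115),(305,190),(105,225)],20,150,80)
quad("dish",283,215,[(143,45),(233,42),(272,210),(173,218)],36,136,62)
quad("tray",206,178,[(70,108),(290,62),(328,177),(107,227)],20,160,110)
for p in [(172,92),(190,92),(210,162),(190,170)]: print(pix2w(c,141+p[0]/5,142+p[1]/5,72).round(1))
s=bot.observe();print(s["qpos"])
```

```text
stand [465.4 264.1] [147.  80. 146.  78.]
  long axis deg -34.6
dish [ 566.6 -312. ] [ 60. 134.  62. 137.]
  long axis deg -134.1
tray [515.3 -17. ] [161. 110. 155. 111.]
  long axis deg -32.6
[475.8 295.   72. ]
[484.5 285.1  72. ]
[446.  220.7  72. ]
[431.3 225.4  72. ]
[ 1.07887406e+00  1.58947098e-01  1.59797509e+00  3.65827299e-06
  1.38616419e+00 -2.10112876e-01]
```

View pics/wrist0.png

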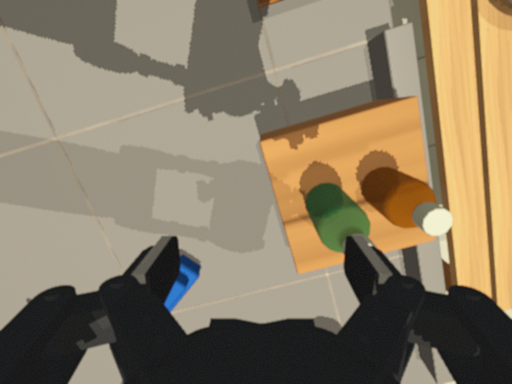

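Wrist view: only bottles in a box (340,215) and the blue lookalike (180,280); the brush isn't in it yet. Moving towards the brush (≈(460,258), jaws at about −33°).

```bash
cat > plan.py <<'E'
import sys
from h import *
x,y,z,yaw=map(float,sys.argv[1:5])
s=bot.observe(); Rm=R.from_quat(s["orientation"]); a=np.radians(yaw)
Z=np.array([np.cos(a),np.sin(a),0]); X=np.array([0,0,-1.]); Y=np.cross(Z,X)
Rt=R.from_matrix(np.c_[X,Y,Z])
w=np.degrees((Rm.inv()*Rt).as_rotvec())/30; t=Rm.inv().apply(np.array([x,y,z])-s["tool_pos"])/400
print("w",w.round(3),"t",t.round(4),"dist",np.linalg.norm(t*400).round(1),"t=",s["t"],"F",np.round(s["ft_force"],1),"gap",round(s["finger_gap"],1))
E
python3 plan.py 460 258 250 -33
python3 -m handwheel '1 0 0 -0.05 -0.92 -0.5 1;1 0 0 -0.05 -0.92 -0.5 1;1 0 0 -0.05 -0.92 -0.5 1;1 0 0 -0.05 -0.92 -0.5 1;1 0 0 -0.05 -0.92 -0.5 1'
python3 plan.py 460 258 250 -33
```

```text
w [ 3.562e+00 -2.000e-03  2.000e-03] t [-0.0483 -0.9254 -0.497 ] dist 420.6 t= 0.15 F [ 0.2 -0.2 -0.2] gap 85.2
t: 0.57
tool_pos: [308.7, 404.4, 241.1]
orientation: [-0.263, 0.657, 0.262, 0.656]
ft_force: [0.0, -0.4, 0.8]
finger_gap: 85.4
w [ 2.553 -0.     0.   ] t [-0.0223 -0.526   0.0218] dist 210.8 t= 0.5667 F [ 0.  -0.4  0.8] gap 85.4
```

```bash
python3 -m handwheel '1 0 0 -0.022 -0.526 0.022 0.7;1 0 0 -0.022 -0.526 0.022 0.7;1 0 0 -0.022 -0.526 0.022 0.7;1 0 0 -0.022 -0.526 0.022 0.7;1 0 0 -0.022 -0.526 0.022 0.7'
python3 plan.py 460 258 180 -33
```

```text
t: 0.98
tool_pos: [459.2, 260.3, 249.8]
orientation: [-0.083, 0.702, 0.083, 0.702]
ft_force: [0.4, 0.6, 0.5]
finger_gap: 59.8
w [ 1.551 -0.    -0.   ] t [ 0.1746 -0.0061  0.0005] dist 69.9 t= 0.9833 F [0.4 0.6 0.5] gap 59.8
```

```bash
python3 -m handwheel '1 0 0 0.17 -0.006 0 0.7;1 0 0 0.17 -0.006 0 0.7;1 0 0 0.17 -0.006 0 0.7;1 0 0 0.17 -0.006 0 0.7;1 0 0 0.17 -0.006 0 0.7'
python3 -m handwheel '0.55 0 0 0 0 0 0.7;0.55 0 0 0 0 0 0.7;0.55 0 0 0 0 0 0.7;0.55 0 0 0 0 0 0.7'
python3 - <<'E'
from h import *
import pickle
im,c=snap("wrist","pics/w1.png"); pickle.dump(c,open("w1.pkl","wb")); s=bot.observe(); print(s["tool_pos"])
print("tcp pix",w2pix(c,s["tool_pos"]))
cv2.imwrite("pics/w1c.png",cv2.resize(im[:,:,::-1],(800,600),interpolation=cv2.INTER_CUBIC))
E
```

```text
t: 1.4
tool_pos: [458.3, 259.4, 180.9]
orientation: [0.1, 0.701, -0.101, 0.699]
ft_force: [0.4, 0.0, 1.4]
finger_gap: 59.9
t: 1.73
tool_pos: [458.9, 259.8, 182.2]
orientation: [0.198, 0.679, -0.198, 0.679]
ft_force: [-0.8, -0.3, 0.3]
finger_gap: 60.1
[458.9410526  259.84949449 182.19348675]
tcp pix [264.23977177 237.56459955]
```

View pics/w1c.png

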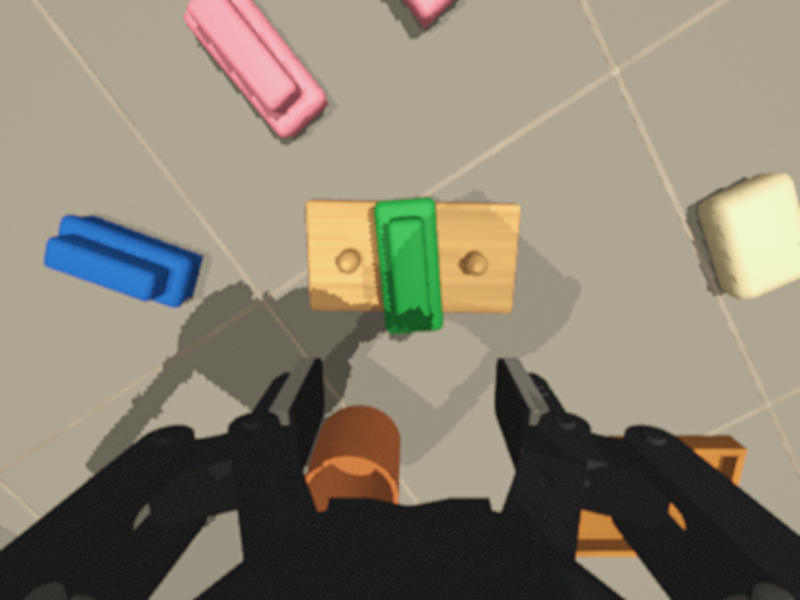

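Wrist view (800 px scale): green brush ridge at (413,265), pegs (348,260)/(476,263), slab corners (307,201)…(513,312), mug rim at (352,480), tray lower right.

```bash
python3 - <<'E'
from h import *
import pickle
c=pickle.load(open("w1.pkl","rb"))
f=lambda u,v,z: pix2w(c,u*.64,v*.64,z)[:2].round(1)
r=[f(390,220,72),f(423,220,72),f(438,311,72),f(400,318,72)]; print("ridge",r,np.mean(r,0)); d=r[0]+r[1]-r[2]-r[3]; print(np.degrees(np.arctan2(d[1],d[0])))
r=[f(377,200,50),f(434,198,50),f(442,328,50),f(387,333,50)]; print("back",r,np.mean(r,0)); d=r[0]+r[1]-r[2]-r[3]; print(np.degrees(np.arctan2(d[1],d[0])))
p=[f(348,261,42),f(476,263,42)]; print("pegs",p,np.mean(p,0),np.linalg.norm(p[1]-p[0])); d=p[1]-p[0]; print(np.degrees(np.arctan2(d[1],d[0])))
r=[f(307,201,20),f(520,206,20),f(513,312,20),f(311,308,20)];print("slab",r,np.mean(r,0)); d=r[1]+r[2]-r[0]-r[3]; print(np.degrees(np.arctan2(d[1],d[0])))
print("mug",f(352,485,70))
E
python3 plan.py 460 258 100 -33
```

```text
ridge [array([471.6, 302.5]), array([487.7, 292.2]), array([466.1, 240.4]), array([444. , 249.2])] [467.35  271.075]
64.91450314332535
back [array([469.5, 315.7]), array([500. , 297.7]), array([459.6, 221.9]), array([426.3, 238.9])] [463.85 268.55]
61.28442022537431
pegs [array([430.6, 293.1]), array([501.5, 246.1])] [466.05 269.6 ] 85.06356446799064
-33.54061685869494
slab [array([425.8, 340.8]), array([547.8, 258.8]), array([506.6, 193.8]), array([382.4, 276.9])] [465.65  267.575]
-33.845529121069355
mug [348.3 163.2]
w [ 0.018  0.001 -0.001] t [ 0.2055 -0.0026  0.0046] dist 82.2 t= 1.7833 F [ 0.1 -0.7  0.3] gap 59.8
```

```bash
python3 plan.py 465.5 269.5 80 -27.5;python3 plan.py 465.5 269.5 53 -27.5
```

```text
w [-0.165  0.001 -0.001] t [0.2555 0.0291 0.0008] dist 102.9 t= 1.7833 F [ 0.1 -0.7  0.3] gap 59.8
w [-0.165  0.001 -0.001] t [0.323  0.029  0.0008] dist 129.7 t= 1.7833 F [ 0.1 -0.7  0.3] gap 59.8
```

```bash
python3 -m handwheel '-0.16 0 0 0.1 0.029 0.001 0.7;-0.16 0 0 0.2 0.029 0.001 0.7;-0.16 0 0 0.25 0.029 0.001 0.7;-0.16 0 0 0.29 0.029 0.001 0.7;-0.16 0 0 0.323 0.029 0.001 0.7'
python3 -m handwheel '0 0 0 0 0 0 0.4;0 0 0 0 0 0 0;0 0 0 0 0 0 0;0 0 0 0 0 0 0;0 0 0 0 0 0 0'
python3 -m handwheel '0 0 0 0 0 0 0;0 0 0 0 0 0 0;0 0 0 -0.02 0 0 0;0 0 0 -0.05 0 0 0;0 0 0 -0.09 0 0 0'
python3 plan.py 515 -17 150 57
```

```text
t: 2.2
tool_pos: [464.4, 269.1, 50.8]
orientation: [0.169, 0.687, -0.169, 0.686]
ft_force: [-0.0, -0.1, 0.3]
finger_gap: 59.6
t: 2.62
tool_pos: [466.4, 269.7, 54.1]
orientation: [0.17, 0.686, -0.169, 0.687]
ft_force: [-1.1, -0.0, 2.4]
finger_gap: 20.5
t: 3.03
tool_pos: [464.3, 268.9, 88.6]
orientation: [0.17, 0.687, -0.171, 0.685]
ft_force: [0.3, -0.0, -1.0]
finger_gap: 20.4
w [-2.828 -0.006  0.   ] t [-0.1532 -0.5732  0.4456] dist 296.8 t= 3.0333 F [ 0.3 -0.  -1. ] gap 20.4
```

```bash
python3 -m handwheel '0 0 0 -0.09 0 0 0;0 0 0 -0.16 0 0 0;-0.25 0 0 -0.17 -0.07 0.06 0;-0.5 0 0 -0.17 -0.15 0.11 0;-0.7 0 0 -0.17 -0.22 0.17 0'
python3 plan.py 515 -17 150 57
```

```text
t: 3.45
tool_pos: [483.8, 163.5, 158.6]
orientation: [0.049, 0.705, -0.049, 0.706]
ft_force: [1.6, -0.1, -1.4]
finger_gap: 20.5
w [-2.163e+00  4.000e-03  2.000e-03] t [ 0.0217 -0.4362  0.1392] dist 183.4 t= 3.45 F [ 1.6 -0.1 -1.4] gap 20.5
```

```bash
python3 -m handwheel '-0.23 0 0 0 -0.07 0.02 0;-0.45 0 0 0 -0.15 0.05 0;-0.65 0 0 0 -0.24 0.08 0;-0.85 0 0 0 -0.31 0.1 0;-1 0 0 0 -0.31 0.1 0'
python3 -m handwheel '-0.23 0 0 0 0 0 0;-0.45 0 0 0 0 0 0;-0.65 0 0 0 0 0 0;-0.85 0 0 0 0 0 0;-1 0 0 0 0 0 0'
python3 -m handwheel '-0.15 0 0 0 0 0 0;-0.17 0 0 0 0 0 0;-0.17 0 0 0 0 0 0'
python3 - <<'E'
from h import *
import pickle
im,c=snap("wrist","pics/w2.png"); pickle.dump(c,open("w2.pkl","wb"))
cv2.imwrite("pics/w2c.png",cv2.resize(im[:,:,::-1],(800,600),interpolation=cv2.INTER_CUBIC))
E
python3 plan.py 515 -17 150 57
```

```text
t: 3.87
tool_pos: [506.2, 30.8, 158.0]
orientation: [-0.134, 0.694, 0.132, 0.695]
ft_force: [-0.3, 0.2, -0.6]
finger_gap: 20.6
t: 4.28
tool_pos: [505.2, 35.6, 157.5]
orientation: [-0.31, 0.636, 0.31, 0.636]
ft_force: [-0.1, 0.0, -0.9]
finger_gap: 20.5
t: 4.53
tool_pos: [505.3, 35.7, 157.3]
orientation: [-0.336, 0.622, 0.336, 0.622]
ft_force: [0.2, 0.3, -0.9]
finger_gap: 20.3
w [-0.012  0.     0.001] t [ 0.0181 -0.0927 -0.0967] dist 54.0 t= 4.5833 F [-0.1 -0.6 -0.4] gap 20.9
```

View pics/w2c.png

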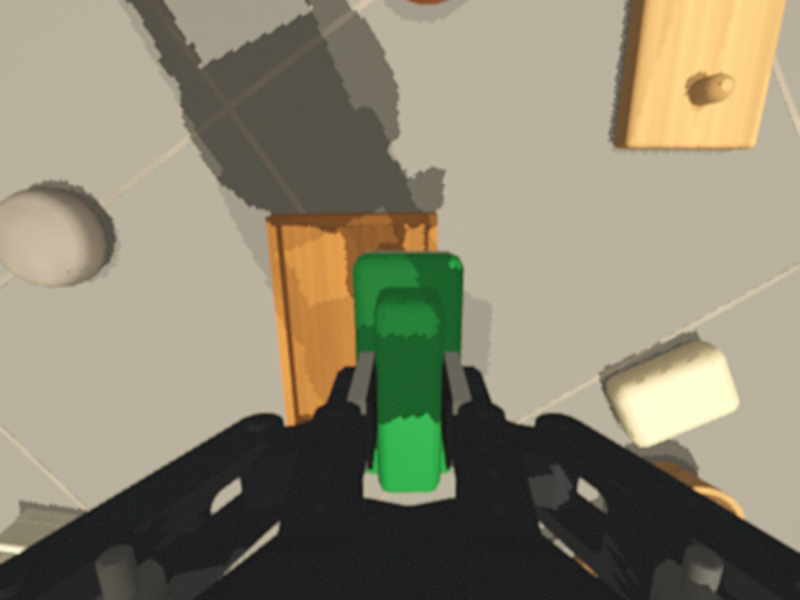

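The brush is held straight in the jaws (410,380). Tray's upper-edge corners are at (267,213) and (436,213).

```bash
python3 - <<'E'
from h import *
import pickle
c=pickle.load(open("w2.pkl","rb"))
f=lambda u,v,z: pix2w(c,u*.64,v*.64,z)[:2]
a,b=f(267,213,20),f(436,213,20); e=b-a; print(a,b,np.linalg.norm(e),np.degrees(np.arctan2(e[1],e[0])))
e/=np.linalg.norm(e); n=np.array([e[1],-e[0]]); print("centre",(a+b)/2+80*n, (a+b)/2-80*n)
E
python3 plan.py 515 -17 60 57
```

```text
[415.92910605 -14.84632862] [475.21434915  75.13216848] 107.75374698790199 56.619818152193425
centre [512.37478522 -13.87243527] [378.76866998  74.15827513]
w [-0.012  0.     0.001] t [ 0.2431 -0.0926 -0.0967] dist 111.0 t= 4.5833 F [-0.1 -0.6 -0.4] gap 20.9
```

```bash
python3 -m handwheel '0 0 0 0 -0.05 -0.05 0;0 0 0 0.05 -0.091 -0.093 0;0 0 0 0.12 -0.091 -0.093 0;0 0 0 0.19 -0.091 -0.093 0;0 0 0 0.245 -0.091 -0.093 0'
python3 -m handwheel '0 0 0 0 0 0 0;0 0 0 0 0 0 0'
python3 plan.py 513 -15 40 56.8
```

```text
t: 5.0
tool_pos: [514.6, -15.7, 57.1]
orientation: [-0.335, 0.623, 0.336, 0.622]
ft_force: [-0.3, 0.0, -1.9]
finger_gap: 20.5
t: 5.17
tool_pos: [514.4, -15.1, 58.2]
orientation: [-0.335, 0.623, 0.336, 0.622]
ft_force: [-0.1, 0.2, -0.3]
finger_gap: 20.8
w [-0.003 -0.002 -0.005] t [ 0.0454  0.0029 -0.0016] dist 18.2 t= 5.1667 F [-0.1  0.2 -0.3] gap 20.8
```

```bash
python3 -m handwheel '0 0 0 0.02 0 0 0;0 0 0 0.035 0 0 0;0 0 0 0.041 0 0 0;0 0 0 0.045 0 0 0;0 0 0 0.045 0 0 0'
python3 plan.py 513 -15 38 56.8
```

```text
t: 5.58
tool_pos: [515.4, -15.3, 40.8]
orientation: [-0.336, 0.622, 0.336, 0.622]
ft_force: [0.0, 0.6, -1.4]
finger_gap: 20.6
w [-0.001  0.     0.   ] t [ 0.0071  0.0055 -0.0026] dist 3.7 t= 5.5833 F [ 0.   0.6 -1.4] gap 20.6
```

```bash
python3 -m handwheel '0 0 0 0.003 0 0 0;0 0 0 0.006 0 0 0;0 0 0 0.008 0 0 0;0 0 0 0.008 0 0 0'
python3 plan.py 513 -15 38 56.8
```

```text
t: 5.92
tool_pos: [515.9, -15.5, 40.0]
orientation: [-0.336, 0.622, 0.336, 0.622]
ft_force: [-8.2, 0.2, 17.1]
finger_gap: 20.5
w [-0.001 -0.001 -0.   ] t [ 0.0051  0.0067 -0.0028] dist 3.5 t= 5.9167 F [-8.2  0.2 17.1] gap 20.5
```

Contact felt; release and lift.

```bash
python3 -m handwheel '0 0 0 -0.005 0 0 0.2;0 0 0 -0.005 0 0 0.6;0 0 0 -0.005 0 0 0.6;0 0 0 -0.04 0 0 0.6;0 0 0 -0.1 0 0 0.6'
python3 -m handwheel '0 0 0 -0.1 0 0 1;0 0 0 -0.2 0 0 1;0 0 0 -0.25 0 0 1;0 0 0 -0.3 0 0 1'
python3 plan.py 560 -305 190 -44
```

```text
t: 6.33
tool_pos: [512.7, -14.7, 75.1]
orientation: [-0.334, 0.624, 0.338, 0.62]
ft_force: [-0.0, 0.7, -0.9]
finger_gap: 51.2
t: 6.67
tool_pos: [516.2, -15.6, 200.0]
orientation: [-0.337, 0.621, 0.335, 0.623]
ft_force: [-0.0, 0.7, -1.2]
finger_gap: 85.6
w [3.359e+00 7.000e-03 3.000e-03] t [ 0.0261 -0.4882 -0.5452] dist 292.9 t= 6.6667 F [-0.   0.7 -1.2] gap 85.6
```

```bash
python3 -m handwheel '1 0 0 0.026 -0.488 -0.545 1;1 0 0 0.026 -0.488 -0.545 1;1 0 0 0.026 -0.488 -0.545 1;1 0 0 0.026 -0.488 -0.545 1;1 0 0 0.026 -0.488 -0.545 1'
python3 plan.py 560 -305 190 -44
```

```text
t: 7.08
tool_pos: [546.4, -223.2, 189.8]
orientation: [-0.162, 0.688, 0.162, 0.688]
ft_force: [0.5, -0.2, 0.5]
finger_gap: 85.4
w [ 2.348  0.    -0.   ] t [-0.0004 -0.1983 -0.0607] dist 83.0 t= 7.0833 F [ 0.5 -0.2  0.5] gap 85.4
```

```bash
python3 -m handwheel '1 0 0 0 -0.198 -0.06 1;1 0 0 0 -0.198 -0.06 1;1 0 0 0 -0.198 -0.06 1;1 0 0 0 -0.198 -0.06 1;1 0 0 0 -0.198 -0.06 1'
python3 -m handwheel '1 0 0 0 0 0 1;1 0 0 0 0 0 1;1 0 0 0 0 0 1;1 0 0 0 0 0 1;1 0 0 0 0 0 1'
python3 -m handwheel '0.35 0 0 0 0 0 1;0.35 0 0 0 0 0 1;0.35 0 0 0 0 0 1'
python3 - <<'E'
from h import *
import pickle
im,c=snap("wrist","pics/w3.png"); pickle.dump(c,open("w3.pkl","wb"))
cv2.imwrite("pics/w3c.png",cv2.resize(im[:,:,::-1],(800,600),interpolation=cv2.INTER_CUBIC))
E
python3 plan.py 560 -305 190 -44
```

```text
t: 7.5
tool_pos: [560.4, -303.6, 189.3]
orientation: [0.022, 0.707, -0.022, 0.706]
ft_force: [0.7, 0.1, 0.2]
finger_gap: 85.4
t: 7.92
tool_pos: [560.7, -302.2, 189.9]
orientation: [0.203, 0.678, -0.202, 0.677]
ft_force: [-0.8, 0.4, -0.1]
finger_gap: 85.0
t: 8.17
tool_pos: [560.7, -302.3, 190.0]
orientation: [0.262, 0.657, -0.262, 0.657]
ft_force: [0.7, -0.4, 0.4]
finger_gap: 85.6
w [ 0.018 -0.     0.   ] t [ 0.0001 -0.006   0.0032] dist 2.7 t= 8.2167 F [-0.2  0.1 -0.3] gap 85.7
```

View pics/w3c.png

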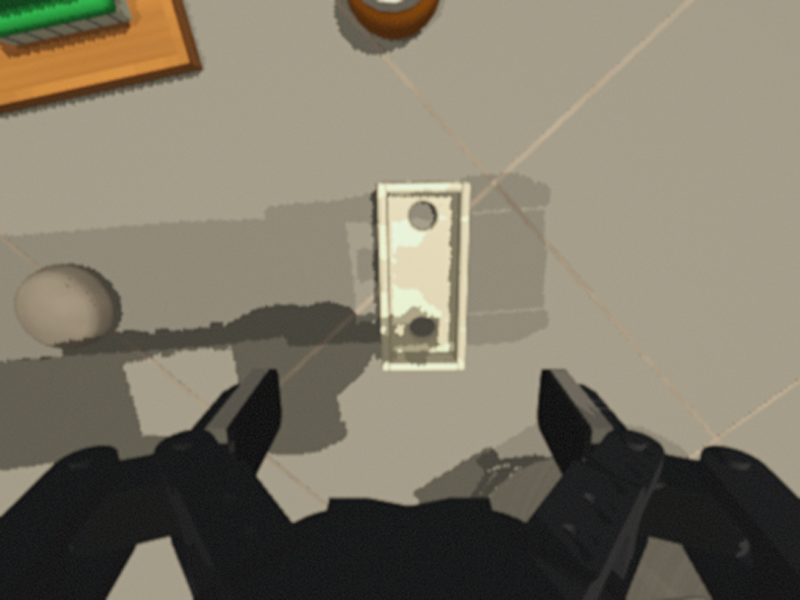

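Dish rim corners (378,184), (470,183), (464,370), (383,370); the brush is in the tray at top left; the bucket's at the bottom, behind the gripper.

```bash
python3 - <<'E'
from h import *
import pickle
c=pickle.load(open("w3.pkl","rb"))
f=lambda u,v,z: pix2w(c,u*.64,v*.64,z)[:2].round(1)
r=[f(378,184,36),f(470,183,36),f(464,370,36),f(383,370,36)]; print(r,np.mean(r,0)); d=r[0]+r[1]-r[2]-r[3]; print(np.degrees(np.arctan2(d[1],d[0])))
h=[f(422,216,12),f(422,326,12)]; d=h[0]-h[1]; print("holes",h,np.mean(h,0),np.linalg.norm(d),np.degrees(np.arctan2(d[1],d[0])))
s=pickle.load(open("side0.pkl","rb"))
for u,v in [(397,290),(352,283),(441,292),(352,265),(373,249)]: print("bucket",pix2w(s,u,v,170).round(0))
for p in [(120,-1,175)]: pass
E
python3 plan.py 568 -311 60 -43.5;python3 plan.py 568 -311 4 -43.5
```

```text
[array([ 587.5, -242.8]), array([ 632.1, -284.4]), array([ 539.2, -383.1]), array([ 495.2, -341.3])] [ 563.5 -312.9]
46.797394871741254
holes [array([ 593.2, -280.4]), array([ 534.9, -342.7])] [ 564.05 -311.55] 85.32397084055576 46.89966113885129
bucket [ 475. -601.  170.]
bucket [ 415. -501.  170.]
bucket [ 546. -689.  170.]
bucket [ 462. -469.  170.]
bucket [ 545. -483.  170.]
w [ 0.002 -0.     0.   ] t [ 0.3251 -0.0031  0.0281] dist 130.5 t= 8.2167 F [-0.2  0.1 -0.3] gap 85.7
w [ 0.002 -0.     0.   ] t [ 0.4651 -0.0031  0.0281] dist 186.4 t= 8.2167 F [-0.2  0.1 -0.3] gap 85.7
```

```bash
python3 plan.py 564 -312 5 -43.2
python3 -m handwheel '0 0 0 0.1 0.013 0.022 1;0 0 0 0.2 0.013 0.022 1;0 0 0 0.29 0.013 0.022 1;0 0 0 0.33 0.013 0.022 1;0 0 0 0.35 0.013 0.022 1'
python3 plan.py 564 -312 5 -43.2
```

```text
w [-0.008 -0.     0.   ] t [ 0.4626 -0.0118  0.0226] dist 185.3 t= 8.2167 F [-0.2  0.1 -0.3] gap 85.7
t: 8.63
tool_pos: [568.3, -303.1, 45.7]
orientation: [0.263, 0.659, -0.261, 0.654]
ft_force: [0.2, 0.7, 0.0]
finger_gap: 85.5
w [-0.01  -0.014  0.001] t [ 0.1018 -0.0236  0.0083] dist 41.9 t= 8.6333 F [0.2 0.7 0. ] gap 85.5
```

```bash
python3 -m handwheel '-0.008 0 0 0.02 -0.024 0.004 1;-0.008 0 0 0.06 -0.024 0.004 1;-0.008 0 0 0.09 -0.024 0.004 1;-0.008 0 0 0.1 -0.024 0.004 1;-0.008 0 0 0.1 -0.024 0.004 1'
python3 plan.py 564 -312 5 -43.2
python3 -m handwheel '0 0 0 0 0 0 0.8;0 0 0 0 0 0 0.7;0 0 0 0 0 0 0.6;0 0 0 0 0 0 0.5;0 0 0 0 0 0 0.4'
python3 -m handwheel '0 0 0 0 0 0 0;0 0 0 0 0 0 0;0 0 0 0 0 0 0;0 0 0 0 0 0 0'
python3 plan.py 564 -312 5 -43.2
```

```text
t: 9.05
tool_pos: [564.7, -313.1, 9.6]
orientation: [0.262, 0.657, -0.262, 0.656]
ft_force: [0.2, 0.2, -0.2]
finger_gap: 85.3
w [-0.009 -0.002  0.   ] t [ 0.0116  0.0007 -0.0031] dist 4.8 t= 9.05 F [ 0.2  0.2 -0.2] gap 85.3
t: 9.47
tool_pos: [566.2, -313.8, 11.9]
orientation: [0.262, 0.656, -0.262, 0.658]
ft_force: [-0.1, -0.3, 4.7]
finger_gap: 60.9
t: 9.8
tool_pos: [566.2, -313.8, 11.8]
orientation: [0.262, 0.656, -0.262, 0.658]
ft_force: [0.0, -0.1, 5.9]
finger_gap: 60.7
w [-0.009  0.005 -0.   ] t [ 0.0171 -0.0004 -0.0072] dist 7.4 t= 9.8 F [ 0.  -0.1  5.9] gap 60.7
```

```bash
python3 -m handwheel '0 0 0 -0.02 0 0 0;0 0 0 -0.07 0 0 0;0 0 0 -0.15 0 0 0;0 0 0 -0.25 0 0 0;0 0 0 -0.33 0 0 0'
python3 plan.py 466 268.5 150 56.3
```

```text
t: 10.22
tool_pos: [564.7, -312.6, 143.6]
orientation: [0.262, 0.657, -0.262, 0.656]
ft_force: [0.5, -0.1, -3.4]
finger_gap: 60.4
w [-3.326e+00 -2.000e-03 -2.000e-03] t [-0.0148  0.8842 -1.1789] dist 589.5 t= 10.2167 F [ 0.5 -0.1 -3.4] gap 60.4
```

```bash
python3 -m handwheel '-0.15 0 0 -0.02 0.03 -0.04 0;-0.35 0 0 -0.02 0.09 -0.12 0;-0.55 0 0 -0.02 0.15 -0.2 0;-0.78 0 0 -0.02 0.21 -0.28 0;-1 0 0 -0.02 0.27 -0.36 0'
python3 plan.py 466 268.5 150 56.3
```

```text
t: 10.63
tool_pos: [533.6, -133.6, 149.4]
orientation: [0.082, 0.703, -0.081, 0.702]
ft_force: [0.3, 0.5, -3.0]
finger_gap: 60.8
w [-2.317e+00 -2.000e-03 -3.000e-03] t [-2.000e-04  9.402e-01 -3.940e-01] dist 407.8 t= 10.6333 F [ 0.3  0.5 -3. ] gap 60.8
```

```bash
python3 -m handwheel '-0.2 0 0 0 0.08 -0.034 0;-0.4 0 0 0 0.16 -0.067 0;-0.6 0 0 0 0.24 -0.1 0;-0.8 0 0 0 0.32 -0.134 0;-1 0 0 0 0.4 -0.168 0'
python3 plan.py 466 268.5 150 56.3
```

```text
t: 11.05
tool_pos: [505.7, 37.4, 149.6]
orientation: [-0.103, 0.7, 0.103, 0.699]
ft_force: [1.0, 0.9, -3.5]
finger_gap: 60.7
w [-1.317 -0.002 -0.002] t [-0.0006  0.5818  0.072 ] dist 234.5 t= 11.05 F [ 1.   0.9 -3.5] gap 60.7
```

```bash
python3 -m handwheel '-0.2 0 0 0 0.08 0.01 0;-0.4 0 0 0 0.15 0.02 0;-0.6 0 0 0 0.22 0.03 0;-0.8 0 0 0 0.22 0.03 0;-1 0 0 0 0.22 0.03 0'
python3 plan.py 574 196.5 150 56.3
```

```text
t: 11.47
tool_pos: [492.1, 125.1, 149.5]
orientation: [-0.282, 0.649, 0.282, 0.648]
ft_force: [1.0, -0.6, -3.9]
finger_gap: 60.7
w [-0.31  -0.002 -0.003] t [-0.0017 -0.0279  0.2701] dist 108.6 t= 11.4667 F [ 1.  -0.6 -3.9] gap 60.7
```

```bash
python3 -m handwheel '-0.15 0 0 0 -0.01 0.08 0;-0.3 0 0 0 -0.02 0.16 0;-0.31 0 0 0 -0.028 0.22 0;-0.31 0 0 0 -0.028 0.265 0;-0.31 0 0 0 -0.028 0.27 0'
python3 -m handwheel '0 0 0 0 0 0 0;0 0 0 0 0 0 0;0 0 0 0 0 0 0'
python3 - <<'E'
from h import *
import pickle
im,c=snap("wrist","pics/w4.png"); pickle.dump((c,bot.observe()),open("w4.pkl","wb"))
cv2.imwrite("pics/w4c.png",cv2.resize(im[:,:,::-1],(800,600),interpolation=cv2.INTER_CUBIC))
E
python3 plan.py 574 196.5 150 56.3
```

```text
t: 11.88
tool_pos: [577.0, 195.9, 149.6]
orientation: [-0.331, 0.624, 0.332, 0.625]
ft_force: [-0.1, -0.7, -3.4]
finger_gap: 60.6
t: 12.13
tool_pos: [575.0, 193.4, 149.7]
orientation: [-0.331, 0.626, 0.331, 0.624]
ft_force: [-0.2, -1.3, -3.8]
finger_gap: 60.9
w [-0.018 -0.002 -0.002] t [-0.0004  0.0068  0.0048] dist 3.3 t= 12.1833 F [ 0.2  0.2 -3. ] gap 60.5
```

View pics/w4c.png

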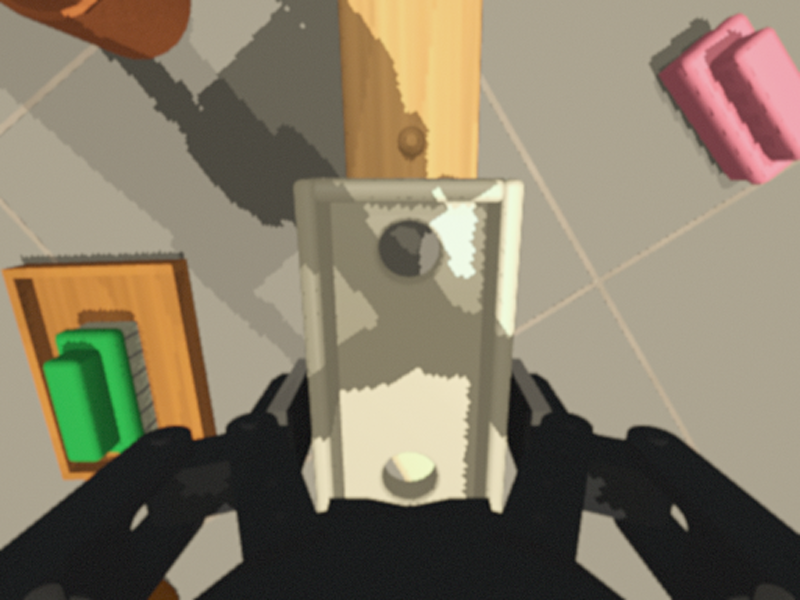

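Wrist view: dish held straight, holes at (410,249) and (410,475); the stand ahead with the near peg at (412,140); brush lying inside the tray at left.

Run:
```python
from h import *
import pickle
c,s=pickle.load(open("w4.pkl","rb")); Rm=R.from_quat(s["orientation"]); T=np.array(s["tool_pos"])
f=lambda u,v,z: pix2w(c,u*.64,v*.64,z)
ang=lambda d: np.degrees(np.arctan2(d[1],d[0]))
print("TCP",T)
for zb in (134,138,142):
    a,b=f(409.5,249,zb+12),f(410,475,zb+12); d=a-b; m=(a+b)/2
    print(zb,"holes",a.round(1),b.round(1),np.linalg.norm(d).round(1),"yaw",ang(d).round(1),"mid",m.round(1),"in tool",Rm.inv().apply(m-T).round(1))
for z in (36,40,42): print("peg",z,f(412,140,z).round(1), f(412,152,20).round(1))
L=f(340,2,20),f(347,175,20); Rr=f(482,2,20),f(478,175,20)
print("edges",ang(L[0]-L[1]),ang(Rr[0]-Rr[1]),"mid",((L[1]+Rr[1])/2).round(1),np.linalg.norm(L[1]-Rr[1]),((L[0]+Rr[0])/2).round(1))
```

```text
TCP [575.18504764 193.37712649 149.8493271 ]
134 holes [536.1 218.8 146. ] [611.5 167.7 146. ] 91.1 yaw 145.9 mid [573.8 193.3 146. ] in tool [ 3.9  1.1 -0.9]
138 holes [535.5 219.2 150. ] [608.9 169.5 150. ] 88.6 yaw 145.9 mid [572.2 194.4 150. ] in tool [-0.1  3.  -0.9]
142 holes [535.  219.6 154. ] [606.3 171.3 154. ] 86.2 yaw 145.9 mid [570.6 195.4 154. ] in tool [-4.1  4.9 -0.9]
peg 36 [501.6 244.2  36. ] [506.4 241.1  20. ]
peg 40 [501.8 244.   40. ] [506.4 241.1  20. ]
peg 42 [501.9 243.9  42. ] [506.4 241.1  20. ]
edges 145.8950887675831 146.87031343524126 mid [517.5 233.9  20. ] 79.39781514687485 [441.5 284.4  20. ]
```

```bash
python3 plan.py 468.7 267.4 150 56.2
```

```text
w [-0.014 -0.002 -0.002] t [-1.000e-04  3.242e-01  3.200e-03] dist 129.7 t= 12.1833 F [ 0.2  0.2 -3. ] gap 60.5
```

```bash
python3 -m handwheel '-0.014 0 0 0 0.08 0.001 0;-0.014 0 0 0 0.16 0.002 0;-0.014 0 0 0 0.24 0.003 0;-0.014 0 0 0 0.31 0.003 0;-0.014 0 0 0 0.324 0.003 0'
python3 -m handwheel '0 0 0 0.04 0 0 0;0 0 0 0.1 0 0 0;0 0 0 0.16 0 0 0;0 0 0 0.2 0 0 0;0 0 0 0.21 0 0 0'
python3 -m handwheel '0 0 0 0 0 0 0;0 0 0 0 0 0 0;0 0 0 0 0 0 0'
python3 plan.py 468.7 267.4 60 56.2
python3 - <<'E'
from h import *
import pickle
im,c=snap("wrist","pics/w5.png"); pickle.dump((c,bot.observe()),open("w5.pkl","wb"))
cv2.imwrite("pics/w5c.png",cv2.resize(im[100:350,130:400,::-1],(648,600),interpolation=cv2.INTER_CUBIC))
E
```

```text
t: 12.6
tool_pos: [465.2, 269.4, 149.7]
orientation: [-0.333, 0.624, 0.335, 0.622]
ft_force: [-0.7, -0.6, -4.2]
finger_gap: 60.4
t: 13.02
tool_pos: [467.0, 266.4, 63.0]
orientation: [-0.333, 0.626, 0.333, 0.622]
ft_force: [-0.8, -0.6, -4.7]
finger_gap: 60.8
t: 13.27
tool_pos: [471.0, 268.1, 67.9]
orientation: [-0.333, 0.623, 0.333, 0.625]
ft_force: [0.4, -0.5, -4.2]
finger_gap: 61.1
w [0.    0.005 0.004] t [ 0.0198  0.0039 -0.0046] dist 8.3 t= 13.2667 F [ 0.4 -0.5 -4.2] gap 61.1
```

View pics/w5c.png

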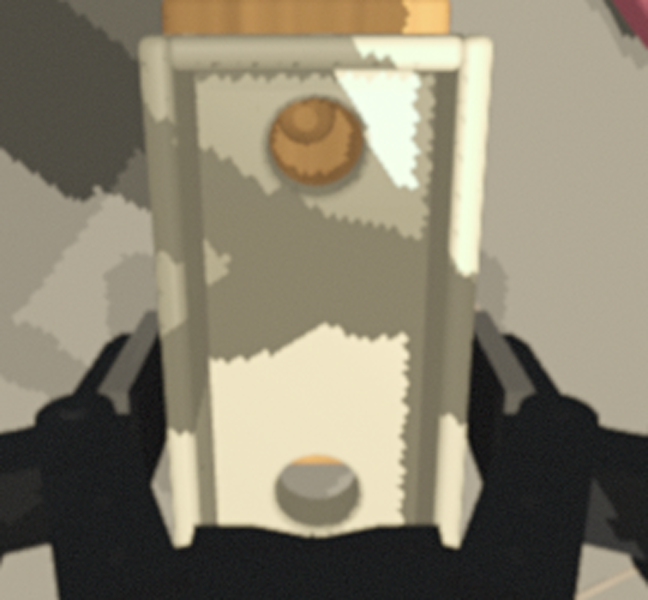

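Through the front hole (316,142) the peg tip shows at (307,118): slightly left and forward. Working out the offset.

Run:
```python
from h import *
import pickle
c,s=pickle.load(open("w5.pkl","rb")); Rm=R.from_quat(s["orientation"]); T=np.array(s["tool_pos"])
f=lambda u,v,z: pix2w(c,130+u/2.4,100+v/2.4,z)
print(T)
for zt in (62,64,66,68,70):
  a,b=f(316.5,142,zt),f(317.5,491,zt)
  p=f(307,118,42); print(zt,a.round(1),b.round(1),np.linalg.norm(a-b).round(1),"peg",p.round(1),"peg-hole in tool",Rm.inv().apply(p-a).round(1),"hole in tool",Rm.inv().apply(a-T).round(1))
```

```text
[470.94791686 268.12911319  67.91738298]
62 [432. 293.  62.] [509.6 241.3  62. ] 93.2 peg [428.5 292.6  42. ] peg-hole in tool [20.   2.7 -2.4] hole in tool [ 5.8 46.2 -1. ]
64 [431.7 293.2  64. ] [508.3 242.2  64. ] 92.0 peg [428.5 292.6  42. ] peg-hole in tool [22.   2.4 -2.4] hole in tool [ 3.8 46.5 -1. ]
66 [431.5 293.4  66. ] [507.  243.1  66. ] 90.7 peg [428.5 292.6  42. ] peg-hole in tool [24.   2.1 -2.4] hole in tool [ 1.8 46.9 -1. ]
68 [431.2 293.6  68. ] [505.6 244.   68. ] 89.5 peg [428.5 292.6  42. ] peg-hole in tool [26.   1.7 -2.4] hole in tool [-0.2 47.2 -1. ]
70 [430.9 293.7  70. ] [504.3 244.8  70. ] 88.2 peg [428.5 292.6  42. ] peg-hole in tool [28.   1.4 -2.4] hole in tool [-2.2 47.5 -1. ]
```

```bash
python3 -m handwheel '0 0 0 0 0.004 -0.006 0;0 0 0 0.01 0.004 -0.006 0;0 0 0 0.02 0.004 -0.006 0;0 0 0 0.025 0.004 -0.006 0;0 0 0 0.025 0.004 -0.006 0'
python3 -m handwheel '0 0 0 0 0 0 0;0 0 0 0 0 0 0;0 0 0 0 0 0 0'
python3 plan.py 468.7 267.4 60 56.2
python3 - <<'E'
from h import *
import pickle
im,c=snap("wrist","pics/w6.png"); pickle.dump((c,bot.observe()),open("w6.pkl","wb"))
cv2.imwrite("pics/w6c.png",cv2.resize(im[100:350,130:400,::-1],(648,600),interpolation=cv2.INTER_CUBIC))
E
```

```text
t: 13.73
tool_pos: [466.2, 266.6, 55.2]
orientation: [-0.333, 0.624, 0.333, 0.623]
ft_force: [-1.0, -0.3, -4.6]
finger_gap: 60.4
t: 13.98
tool_pos: [467.0, 266.8, 56.3]
orientation: [-0.333, 0.624, 0.333, 0.624]
ft_force: [0.7, 0.3, -3.7]
finger_gap: 60.5
w [0.001 0.    0.   ] t [-0.0094 -0.0027  0.0036] dist 4.2 t= 13.9833 F [ 0.7  0.3 -3.7] gap 60.5
```

View pics/w6c.png

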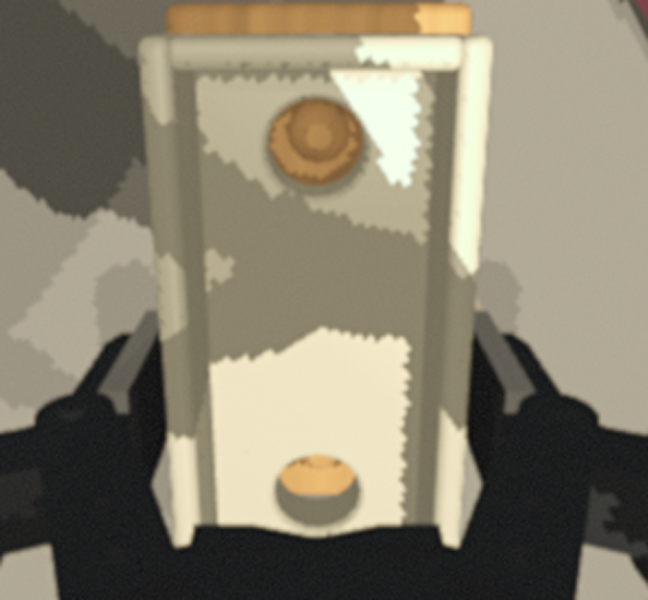

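Peg tip (318,131) is now centred laterally in the front hole (316,142).

Run:
```python
from h import *
import pickle
c,s=pickle.load(open("w6.pkl","rb")); Rm=R.from_quat(s["orientation"]); T=np.array(s["tool_pos"])
f=lambda u,v,z: pix2w(c,130+u/2.4,100+v/2.4,z)
for zt in (T[2]+0,T[2]+2):
  a=f(316.5,142,zt)
  for v in (130,133):
    p=f(318,v,42); print(zt,a.round(1),"peg",p.round(1),"peg-hole",Rm.inv().apply(p-a).round(1))
```

```text
56.28938492023494 [427.2 292.3  56.3] peg [427.1 292.9  42. ] peg-hole [14.3  0.4  0.4]
56.28938492023494 [427.2 292.3  56.3] peg [427.7 292.5  42. ] peg-hole [14.3 -0.3  0.4]
58.28938492023494 [426.9 292.5  58.3] peg [427.1 292.9  42. ] peg-hole [16.3  0.1  0.4]
58.28938492023494 [426.9 292.5  58.3] peg [427.7 292.5  42. ] peg-hole [16.3 -0.6  0.4]
```

Aligned within 1 mm. Descending.

```bash
python3 -m handwheel '0 0 0 0.008 0 0 0;0 0 0 0.016 0 0 0;0 0 0 0.022 0 0 0;0 0 0 0.028 0 0 0;0 0 0 0.028 0 0 0'
python3 -m handwheel '0 0 0 0.006 0 0 0;0 0 0 0.012 0 0 0;0 0 0 0.018 0 0 0;0 0 0 0.024 0 0 0;0 0 0 0.024 0 0 0'
python3 -m handwheel '0 0 0 0 0 0 0;0 0 0 0 0 0 0;0 0 0 0 0 0 0'
```

```text
t: 14.45
tool_pos: [466.3, 266.6, 44.1]
orientation: [-0.333, 0.624, 0.333, 0.623]
ft_force: [-0.2, -0.3, -3.5]
finger_gap: 60.5
t: 14.87
tool_pos: [466.4, 266.6, 34.7]
orientation: [-0.333, 0.624, 0.333, 0.623]
ft_force: [-0.4, 0.0, -3.8]
finger_gap: 60.7
t: 15.12
tool_pos: [467.0, 266.8, 35.5]
orientation: [-0.333, 0.624, 0.333, 0.624]
ft_force: [-0.6, -0.4, -4.0]
finger_gap: 60.6
```

No contact; TCP should seat at about 31.

```bash
python3 -m handwheel '0 0 0 0.002 0 0 0;0 0 0 0.004 0 0 0;0 0 0 0.006 0 0 0;0 0 0 0.008 0 0 0;0 0 0 0.008 0 0 0'
python3 -m handwheel '0 0 0 0.001 0 0 0;0 0 0 0.002 0 0 0;0 0 0 0.003 0 0 0;0 0 0 0.003 0 0 0'
```

```text
t: 15.53
tool_pos: [466.8, 266.7, 32.0]
orientation: [-0.333, 0.624, 0.333, 0.624]
ft_force: [-0.2, 0.8, -3.5]
finger_gap: 60.5
t: 15.87
tool_pos: [466.9, 266.7, 31.8]
orientation: [-0.333, 0.624, 0.333, 0.623]
ft_force: [-4.4, -2.1, 6.0]
finger_gap: 61.1
```

Contact at TCP 31.8, exactly 20 mm above the pickup height of 11.8, so it is seated. Release and rise.

```bash
python3 -m handwheel '0 0 0 -0.001 0 0 0.8;0 0 0 -0.001 0 0 0.9;0 0 0 -0.001 0 0 1;0 0 0 -0.001 0 0 1;0 0 0 -0.001 0 0 1'
python3 -m handwheel '0 0 0 0 0 0 1;0 0 0 -0.03 0 0 1;0 0 0 -0.1 0 0 1;0 0 0 -0.2 0 0 1;0 0 0 -0.3 0 0 1'
python3 -m handwheel '0 0 0 -0.1 -0.1 0 1;0 0 0 -0.15 -0.2 0 1;0 0 0 -0.15 -0.3 0 1;0 0 0 -0.15 -0.3 0 1'
python3 - <<'E'
from h import *
w,c=snap("wrist","pics/w7.png"); sd,c2=snap("side","pics/side7.png"); sc,c3=snap("scene","pics/scene7.png")
b=lambda im,w,h: cv2.resize(im[:,:,::-1],(w,h),interpolation=cv2.INTER_CUBIC)
top=np.hstack([b(w,400,300),b(sd[110:290,100:340],400,300)])
bot_=np.hstack([b(sd[142:202,141:221],400,300),b(sc[90:270,180:420],400,300)])
cv2.imwrite("pics/f.png",np.vstack([top,bot_])); print(bot.observe()["tool_pos"],bot.observe()["finger_gap"])
E
```

```text
t: 16.28
tool_pos: [467.1, 266.8, 31.4]
orientation: [-0.333, 0.624, 0.333, 0.624]
ft_force: [-0.0, 0.5, -0.4]
finger_gap: 85.4
t: 16.7
tool_pos: [465.8, 266.4, 152.6]
orientation: [-0.333, 0.624, 0.333, 0.623]
ft_force: [1.0, -0.7, 0.6]
finger_gap: 85.5
t: 17.03
tool_pos: [571.6, 197.2, 215.9]
orientation: [-0.334, 0.621, 0.331, 0.627]
ft_force: [-0.1, 0.1, -0.3]
finger_gap: 85.3
[567.15454696 199.44600055 212.12924745] 85.69215054165154
```

View pics/f.png

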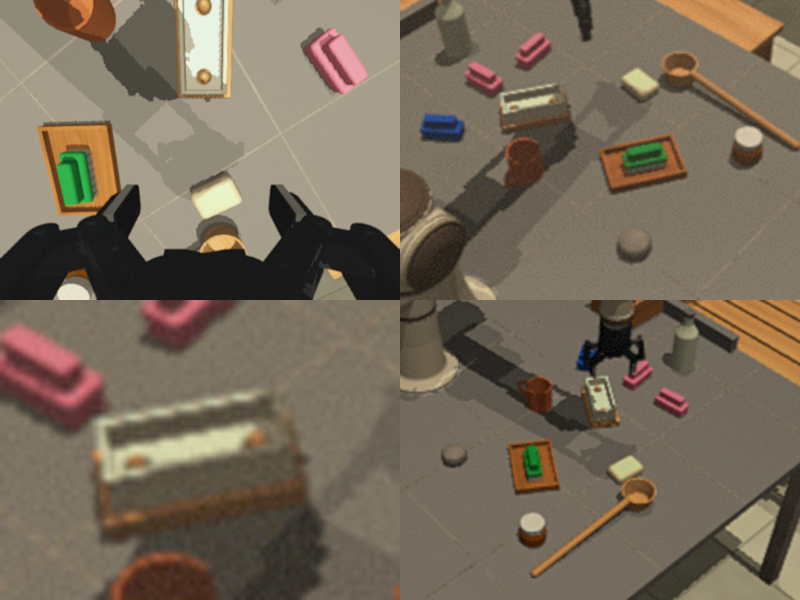

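Both pegs show through the drain holes and the dish lies flat on the slab. The brush lies flat inside the tray, and the bystanders are where they were.

```bash
python3 -m handwheel '0 0 0 0 0 0 1;0 0 0 0 0 0 1;0 0 0 0 0 0 1'; python3 -c "
from workcell import bot
print(bot.close_job())"
```

```text
t: 17.43
tool_pos: [565.4, 201.0, 210.9]
orientation: [-0.333, 0.624, 0.334, 0.623]
ft_force: [-0.1, -0.2, 0.1]
finger_gap: 85.5
the job is handed in; nothing more can be done
None
```

I laid the green brush bristles down in the tray first. Then I set the dish on the stand, with the pegs up through its two drain holes, and let go. I handed the job in at about 17.4 s of the 64 s allowed.

**Dish:** Contact came at a tool height of 31.8 mm, against 11.8 mm when I picked it up off the ledge. That 20 mm difference is the slab's height, so the dish is fully down. The highest wrist force in the readings printed after each move was about 19 N, when the brush touched the tray floor.

**Last pictures (all three cameras):** Both pegs show in the holes, the brush lies flat inside the tray walls, and the other things in view appear where they were. I judged the bystanders by eye and did not measure them. The bucket lay outside the final crops, so it was not rechecked. The gripper was open and clear of everything.

**Disagreements:**
- The measured tool position varied by 2–4 mm between readings. I trued up the dish over the stand by sighting the peg through its front hole. I did not see the rear peg before lowering.
- The gripper opening read about 1.5 mm under the true widths.

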